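Load the ink mixer and set its click timer

TASK

Stand the red phial gently upright in either of the two dimples of the ink mixer; it is glass, so lower it in without dropping, tipping or pressing it. Then turn the mixer's click dial clockwise to the fifth dot after the red 'off' bar, leave it clicked in there, and let go. Do not disturb the blue phial, the ink bottles or the jar.

Things in the scene. Friction and masses are not known exactly. Their poses are not given: they have to be found in the camera images.
- mixer: Ink mixer, a fixed low box, grey with a white top, 120 (x) x 250 (y) x 45 mm high, standing on the chest. Origin: centre of its underside; z up; its own x points to its back, its own y to its left. The timer dial sits on top at (0, -85) mm, the two dimples at (0, 30) and (0, 85) mm.
- dimple_a (a point): Centre of the floor of the dimple nearer the dial: round, 39 mm across, 7 mm deep, flat black cushioned floor (springy, about 2 N per mm, gives up to 3.5 mm) 38 mm above the mixer's underside, rim chamfered 2 mm. Axes as the mixer's. Starts empty.
- dimple_b (a point): Centre of the floor of the other, equal dimple, 55 mm further from the dial. Starts empty.
- dial (a joint): Black timer dial on the mixer, vertical axis. Value in rad: 0 at the red 'off' bar, growing clockwise seen from above; stops just past 0 and 4.19. It clicks every 30 degrees (0.5236 rad): at the bar and at eight black dots of growing size, dot n at n x 0.5236. A spring pulls it into the nearest click; getting over takes about 0.07 N m. Starts clicked in at the bar, first or second dot.
- dial_grip (a point): Point on the dial's axis in its grip bar, 11 mm below the bar's top. Dial: round skirt 50 mm across, 9 mm high; upright bar on it 46 mm long, 14 mm thick, top 41 mm above the mixer's top. Turns with the dial: x points along the bar to its end with the white pointer line, z up. At dial value 0 this x stands 120 degrees counterclockwise (from above) of the mixer's x.
- phial_red: Red stubby glass phial with round belly and red cap over a silver collar, 64 mm high, 0.08 kg nominal, standing loose on the chest. Belly 40 mm across and upright from 15 to 40 mm above its underside, drawn in to a flat foot 26 mm across below; cap 25 mm across from 49 to 64 mm. Origin: centre of its underside; z up.
- phial_blue: The same phial in blue; it stays where it is. Red and blue may stand either side of the mixer.
- ink_black: Black ink bottle with white spout, 33 mm across, 102 mm high, a bystander. Origin: centre of underside.
- ink_orange: White and orange ink bottle, 29 mm across, 96 mm high, a bystander. Origin: centre of underside.
- jar_petrol: Jar with red lid, 63 mm across, 55 mm high, a bystander behind the mixer. Origin: centre of underside.

How it is judged:
On the way, in this order (a step that is already met when the one before it is completed fails the run):
1. the red phial stands in a dimple and is let go (((horizontal distance between phial_red and dimple_a below 0.006 m and z of phial_red in the frame of dimple_a between -0.006 and 0.003 m) or (horizontal distance between phial_red and dimple_b below 0.006 m and z of phial_red in the frame of dimple_b between -0.006 and 0.003 m)) and angle between phial_red's own z axis and vertical below 0.1 rad and contact force between phial_red and the fingers below 0.05 N), for 0.2 s.
2. the dial is at the fifth dot (value of joint dial between 2.488 and 2.748 rad), for 0.2 s.
At the end, for the whole second after the job is handed in: Red phial upright (0.1 rad) in either dimple (within 6 mm of its centre, 3 mm of its floor), at rest, released; dial at rest at the fifth dot (2.618 rad, within 0.13); blue phial, black and orange ink bottles and red-lidded jar within 30 mm of their starts (all of step 2 and ((horizontal distance between phial_red and dimple_a below 0.006 m and z of phial_red in the frame of dimple_a between -0.006 and 0.003 m) or (horizontal distance between phial_red and dimple_b below 0.006 m and z of phial_red in the frame of dimple_b between -0.006 and 0.003 m)) and angle between phial_red's own z axis and vertical below 0.1 rad and linear speed of phial_red below 0.02 m/s and velocity of joint dial between -0.1 and 0.1 rad/s and distance of each of phial_blue, ink_black, ink_orange, jar_petrol from where it was at the start of the episode below 0.03 m); the robot touches nothing.
It fails at once if the red phial is tipped over (more than 0.7 rad) (angle between phial_red's own z axis and vertical above 0.7 rad).
It fails at once if the red phial is dropped (falls free at more than 0.4 m/s, about 8 mm of fall) (contact force between phial_red and the fingers below 0.05 N and linear speed of phial_red above 0.4 m/s).
It fails at once if the red phial is pressed on the mixer with more than 30 N (contact force between phial_red and mixer above 30 N).
It fails at once if the blue phial, an ink bottle or the jar is disturbed (moved more than 30 mm) (distance of any of phial_blue, ink_black, ink_orange, jar_petrol from where it was at the start of the episode above 0.03 m).
It also fails if it takes over 64 s, if anything falls off the work surface, if the arm or the gripper's body presses on something with over 40 N, if the wrist force passes 120 N, or if a joint passes its speed limit or range.

ROBOT

A 6-joint arm with a two-finger parallel gripper is mounted at the origin on a cart in front of the work surface, level with it; the furniture and walls round the work are solid. World frame = base frame: x ahead of the robot, y to its left, z up, the work surface at z = 0. Lengths are in m, angles in rad, forces in N, time in s.
With the tool pointing down it reaches from about 0.35 to 0.85 m from the base axis. Payload 8.1 kg.
Tool frame: the origin (TCP) lies midway between the tips of the shut fingers; the grasp point (between the pads) lies 19 mm behind it; z points along the fingers, y is the direction in which the jaws open and shut (so a half turn about z gives the same grasp; the last joint's range is limited). The gripper opens to 85 mm and grips with 20 to 120 N. Pads are 22 mm wide; open, the fingers measure 114 mm over their backs; the gripper's body (76 mm by 85 mm) begins 54 mm behind the grasp point. The pads swing forward as they close: fully open they stand 13 mm farther back than shut.
Start: joints at [-1.226, 0.13, 1.488, -0, 1.523, -0.085], TCP at [0.25, -0.545, 0.231] pointing down, gripper open.
Joint ranges: [-2.96, 2.96], [-0.89, 2.26], [0.02, 2.5], [-1.34, 4.48], [0, 2.73], [-2.66, 2.66]. Speed limits (rad/s): [2.39, 2.39, 2.79, 3.14, 3.14, 3.14].

INTERFACE

Orientations are given as a rotation vector (axis times angle).
In Python, from workcell import robot gives the robot as it stands.
- The arm moves only by the tool apply_moves, never from a script. Its argument "rows" is a list of rows, each an object of numbers: "gripper": the opening, from 0 (shut) to 1 (fully open); "x", "y", "z": the shift along the tool's x, y, z in units of 0.08 m (1.0 is 0.08 m); "turn": the turn about the tool's z in units of 90 degrees (1.0 is 90 degrees). A call has exactly 8 rows; each row is the pose to reach, as a shift and turn from the pose commanded when the call began, along the tool's axes at that moment; what a row does not reach only later rows make up. A row lasts 1/10 s, in which the tool goes at most 50 mm and 8.59 degrees, less where a joint would pass 70% of its speed; a pose out of reach is approached as far as the arm can. A call with a number of a shift or a turn outside -1 to 1 is refused whole. A call with a gripper value outside its range is refused whole. The fingers move at their own pace and stop on an object; the grip force is fixed at half the most. Time passes only in rows, so rows that repeat a pose let the fingers close, or fill a call up. It gives the time, the measured TCP pose, the force and the opening at its end, in the units of the state.
- robot.state(): the state, without advancing time (a new reading comes with each control period).
- robot.read_camera(name): name is "scene" or "top"; returns the picture (384x512x3 uint8, red, green, blue); there is no depth.
- robot.camera_info(name): a dict with "vertical_fov" (degrees; the focal length in pixels is half the picture's height over the tangent of half this angle, whatever the lens; pixels are square), "cx", "cy" (the principal point, pixels), "world_to_cam" (4x4, takes a point from world to camera coordinates). Camera axes: x right, y up, looking along -z (the intrinsics and any distortion apply to the point x, -y, -z); pixel columns grow to the right and rows downward; lengths in m; the calibration is good to about 2 mm. A picture is of the moment at which its call begins. camera_info takes no time and is no camera call.
- robot.close_job(): hands the job in, once; it reports no verdict.
The state is a dict: "time_s": time; "joints": joint angles; "joint_velocities": joint speeds; "tau": joint torques, N m; "eef_pos": TCP position; "tool_rot": TCP orientation; "ft_force": force on the tool from outside, world axes, zero at the start; "wrist_torque": the same for the moment, N m; "grip_width": finger opening in m.
Only numpy, scipy, OpenCV 4.12 (cv2) and the standard library are available. Lean on these libraries where they do the work, as an engineer would, in place of code of your own. Each camera call takes 0.05 s, during which the arm holds its last target.

## Working session

There is one attempt and no reset: what is moved stays moved. The work goes in short steps, Python scripts to look and compute and a tool call to move; the robot and the scene stay as the last step left them, time stands still between calls to the robot, and variables do not carry over. Pictures are saved under pics/ and viewed, and the job is handed in when it is done.

Besides the shell and the picture viewer there is one more tool, called after "Call:" by a JSON object that holds its "op" and its "data", one argument or row to a line. apply_moves: Moves the arm, as the interface text tells. Shifts and turns lie within -1 to 1; 1 stands for 0.08 m of shift or 90 degrees of turn. Its arguments: {"type":"object","properties":{"rows":{"type":"array"}},"required":["rows"]}

```bash
mkdir -p pics; ls
python3 - <<'E'
from workcell import robot
import cv2,json
s=robot.state();print(s)
for n in("scene","top"):
    im=robot.read_camera(n);cv2.imwrite(f"pics/{n}0.png",im[:,:,::-1]);print(robot.camera_info(n))
E
```

```text
pics
{'time_s': 0.0, 'joints': array([-1.22640550e+00,  1.31140930e-01,  1.48929016e+00,  2.33706244e-06,
        1.52299104e+00, -8.53724214e-02]), 'joint_velocities': array([ 0.0023213 ,  0.00222729, -0.00031124,  0.00022997,  0.00043801,
       -0.00058433]), 'tau': array([-6.99792654e-04, -5.69409692e+01, -5.00549376e+01, -3.43606380e-04,
        1.50667765e-02, -5.98521365e-05]), 'eef_pos': array([ 0.24984342, -0.54490336,  0.23025054]), 'tool_rot': array([-3.06756847e+00, -6.69500297e-01,  3.67287806e-04]), 'ft_force': array([ 0.04124682,  0.42279376, -0.14400946]), 'wrist_torque': array([-0.00605483,  0.02823335, -0.01177002]), 'grip_width': 0.08561224542380161}
{'vertical_fov': 49.03379426769282, 'cx': 256.9664649087982, 'cy': 191.8627622270929, 'world_to_cam': array([[-0.48852601, -0.87243005, -0.01442722,  0.289247  ],
       [ 0.58843042, -0.34161633,  0.73283554, -0.38845188],
       [-0.64427632,  0.34951981,  0.68025284, -0.96095092],
       [ 0.        ,  0.        ,  0.        ,  1.        ]])}
{'vertical_fov': 57.76805092930087, 'cx': 259.81871441874256, 'cy': 199.56609009828577, 'world_to_cam': array([[-0.00592114, -0.99997105,  0.00477821, -0.00479171],
       [ 0.98643288, -0.00505691,  0.16408717, -0.5752921 ],
       [-0.16405826,  0.00568497,  0.98643427, -0.96644307],
       [ 0.        ,  0.        ,  0.        ,  1.        ]])}
```

View pics/scene0.png

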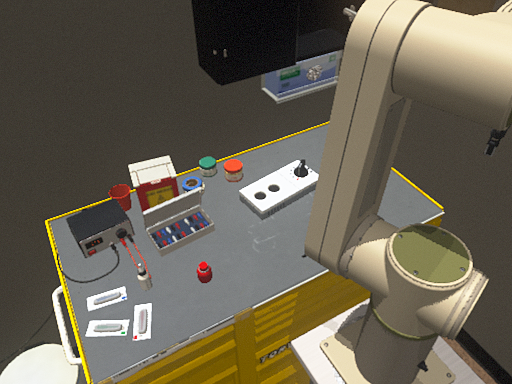

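View pics/top0.png

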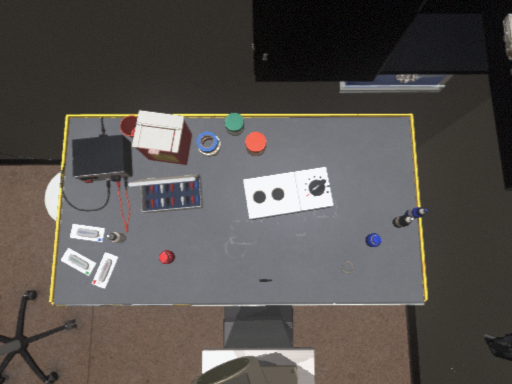

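The scene picture shows the red phial at about (204,272) and the mixer near (280,187). In the top picture the red phial is at (166,257), the mixer at (288,192), the dial at (317,187) and the blue phial at (373,240). I'll zoom in on both.

Run:
```python
import cv2
a=cv2.imread("pics/top0.png");b=cv2.imread("pics/scene0.png")
cv2.imwrite("pics/c1.png",cv2.resize(a[155:230,235:345],None,fx=7,fy=7,interpolation=cv2.INTER_CUBIC))
cv2.imwrite("pics/c2.png",cv2.resize(a[235:280,140:200],None,fx=10,fy=10,interpolation=cv2.INTER_CUBIC))
cv2.imwrite("pics/c3.png",cv2.resize(b[150:220,230:330],None,fx=8,fy=8,interpolation=cv2.INTER_CUBIC))
cv2.imwrite("pics/c4.png",cv2.resize(b[255:290,180:230],None,fx=12,fy=12,interpolation=cv2.INTER_CUBIC))
```

```text
(no output)
```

View pics/c1.png

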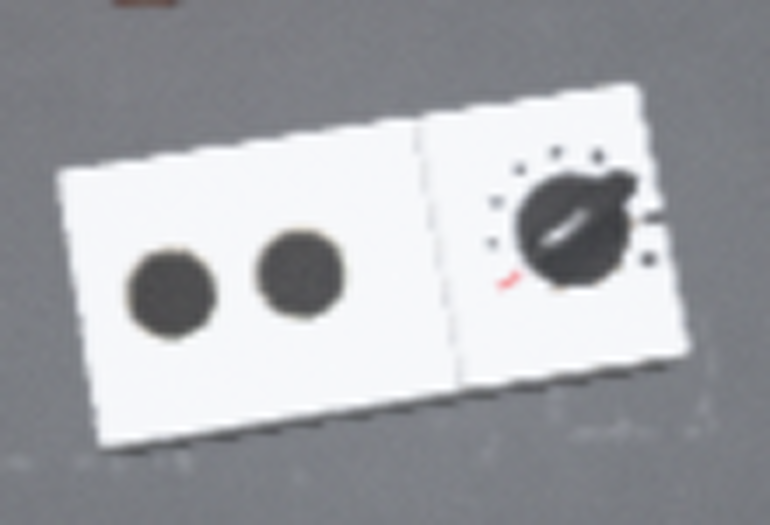

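View pics/c2.png

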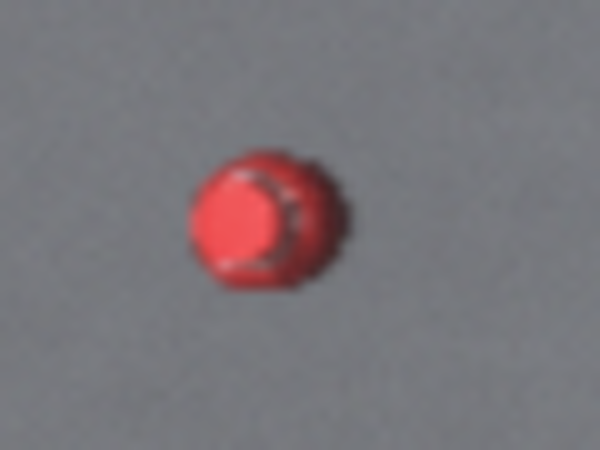

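View pics/c3.png

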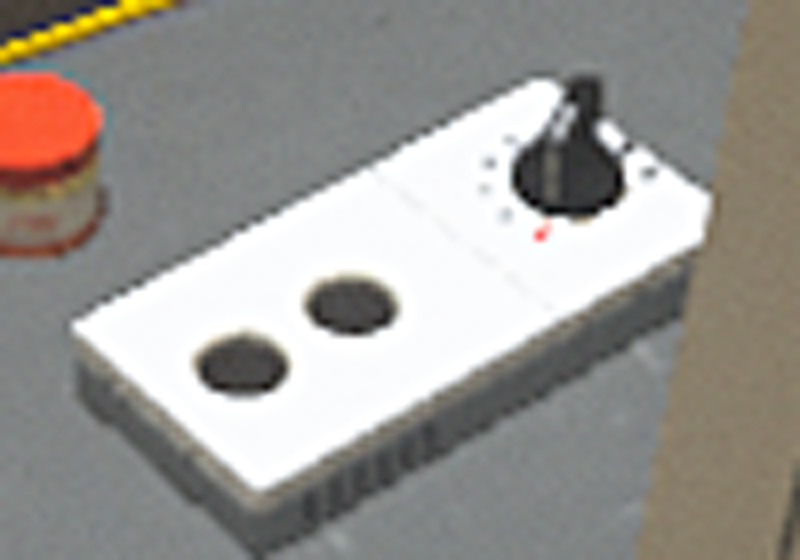

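View pics/c4.png

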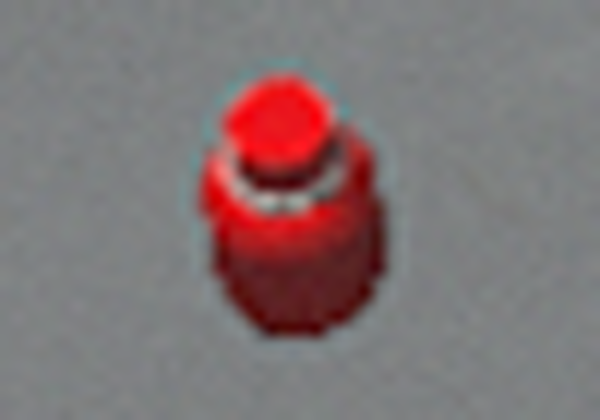

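```bash
cat > h.py <<'E'
import numpy as np,cv2
from workcell import robot
from scipy.optimize import least_squares
def K(n):
    c=robot.camera_info(n);f=192/np.tan(np.radians(c["vertical_fov"]/2));return f,c
def proj(n,P):
    f,c=K(n);P=np.atleast_2d(P);q=P@c["world_to_cam"][:3,:3].T+c["world_to_cam"][:3,3]
    return np.c_[c["cx"]+f*q[:,0]/-q[:,2],c["cy"]+f*-q[:,1]/-q[:,2]]
def ray(n,uv,z):
    f,c=K(n);R=c["world_to_cam"][:3,:3];t=c["world_to_cam"][:3,3]
    d=R.T@np.array([(uv[0]-c["cx"])/f,-(uv[1]-c["cy"])/f,-1]);o=-R.T@t
    return o+d*(z-o[2])/d[2]
def uc(p,s,x0,y0): p=np.array(p,float);return (p+.5)/s-.5+[x0,y0]
def mix(x,y,th,P):
    P=np.atleast_2d(np.array(P,float));c,s=np.cos(th),np.sin(th)
    return np.c_[x+c*P[:,0]-s*P[:,1],y+s*P[:,0]+c*P[:,1],P[:,2]]
E
cat > fit.py <<'E'
from h import *
M=[[.06,.125,.045],[.06,-.125,.045],[-.06,-.125,.045],[-.06,.125,.045],[0,.085,.045],[0,.03,.045]]
T=uc([(58,170),(638,85),(690,352),(100,447),(171,293),(300,273)],7,235,155)
S=uc([(72,325),(540,78),(262,492),(243,363),(351,304)],8,230,150);Si=[0,1,3,4,5]
Si=[0,1,3,4,5]
def r(p,w=(1,1)):
    W=mix(*p,M);return np.r_[w[0]*(proj("top",W)-T).ravel(),w[1]*(proj("scene",W[Si])-S).ravel()]
for w in((1,0),(0,1),(1,1)):
    q=least_squares(lambda p:r(p,w),[.6,-.05,.1]);print(w,q.x.round(4),np.degrees(q.x[2]).round(2),q.fun.round(2))
p=q.x
print("dimples",mix(*p,[[0,.03,.038],[0,.085,.038],[0,-.085,.075]]).round(4))
ct=uc((236,222),10,140,235);cs=uc((278,120),12,180,255)
print("cap",ray("top",ct,.064),ray("scene",cs,.064))
# dial candidates overlay
for k in(0,1,2):
    a=p[2]+np.radians(120-30*k)
    D=mix(*p,[[0,-.085,0]])[0]
    P=[D+[.023*np.cos(a)*s,.023*np.sin(a)*s,.086] for s in(1,-1)]
    print(k,((proj("top",P)-[235,155]+.5)*7-.5).round(0).tolist(),((proj("scene",P)-[230,150]+.5)*8-.5).round(0).tolist())
for n,uv,z in(("blue",(373,239),.064),("jar",(256,142),.055),("blk",(401,222),.0),("orange?",(418,212),.1)): print(n,ray("top",uv,z).round(3))
f,c=K("top");print(-c["world_to_cam"][:3,:3].T@c["world_to_cam"][:3,3])
E
python3 fit.py
```

```text
(1, 0) [ 0.5978 -0.0899  0.1499] 8.59 [-0.34 -0.19  0.05 -0.71  0.27  0.63 -0.24  0.26  0.07 -0.02  0.18 -0.02
 -0.   -0.    0.   -0.   -0.    0.   -0.   -0.   -0.   -0.  ]
(0, 1) [ 0.5972 -0.0912  0.1577] 9.03 [-0.    0.    0.   -0.    0.    0.    0.    0.    0.    0.    0.    0.
 -0.29  0.09  0.12 -0.37 -0.17  0.34  0.14 -0.03  0.21 -0.17]
(1, 1) [ 0.5974 -0.0904  0.1528] 8.75 [-0.2   0.04  0.16 -0.71  0.49  0.6   0.03  0.47  0.26  0.16  0.37  0.11
 -0.58 -0.02  0.08 -0.3  -0.63  0.3  -0.19 -0.07 -0.06 -0.17]
dimples [[ 0.5929 -0.0608  0.038 ]
 [ 0.5845 -0.0064  0.038 ]
 [ 0.6104 -0.1744  0.075 ]]
cap [0.41242276 0.26235729 0.064     ] [0.41181143 0.26113038 0.064     ]
0 [[546.0, 247.0], [632.0, 176.0]] [[554.0, 141.0], [589.0, 74.0]]
1 [[533.0, 220.0], [645.0, 203.0]] [[529.0, 130.0], [614.0, 84.0]]
2 [[536.0, 191.0], [643.0, 231.0]] [[516.0, 112.0], [628.0, 101.0]]
blue [ 0.458 -0.326  0.064]
jar [0.748 0.002 0.055]
blk [ 0.512 -0.435  0.   ]
orange? [ 0.53  -0.443  0.1  ]
[ 0.40890571 -0.00220657  1.04775352]
```

Call:
{"op": "apply_moves", "data": {
  "rows": [
    {"x":0.125,"y":-0.1,"z":0,"turn":0,"gripper":1},
    {"x":0.25,"y":-0.2,"z":0,"turn":0,"gripper":1},
    {"x":0.375,"y":-0.3,"z":0,"turn":0,"gripper":1},
    {"x":0.5,"y":-0.4,"z":0,"turn":0,"gripper":1},
    {"x":0.625,"y":-0.5,"z":0,"turn":0,"gripper":1},
    {"x":0.75,"y":-0.6,"z":0,"turn":0,"gripper":1},
    {"x":0.875,"y":-0.7,"z":0,"turn":0,"gripper":1},
    {"x":1,"y":-0.8,"z":0,"turn":0,"gripper":1}
  ]
}}

```text
time_s: 0.9
eef_pos: [0.2966, -0.4529, 0.2314]
tool_rot: [3.069, 0.67, 0.0]
ft_force: [0.4, 1.1, 0.9]
grip_width: 0.0855
```

Call:
{"op": "apply_moves", "data": {
  "rows": [
    {"x":0.125,"y":-0.1,"z":0,"turn":0,"gripper":1},
    {"x":0.25,"y":-0.2,"z":0,"turn":0,"gripper":1},
    {"x":0.375,"y":-0.3,"z":0,"turn":0,"gripper":1},
    {"x":0.5,"y":-0.4,"z":0,"turn":0,"gripper":1},
    {"x":0.625,"y":-0.5,"z":0,"turn":0,"gripper":1},
    {"x":0.75,"y":-0.6,"z":0,"turn":0,"gripper":1},
    {"x":0.875,"y":-0.7,"z":0,"turn":0,"gripper":1},
    {"x":1,"y":-0.8,"z":0,"turn":0,"gripper":1}
  ]
}}

```text
time_s: 1.7
eef_pos: [0.3426, -0.3614, 0.2313]
tool_rot: [-3.069, -0.67, -0.0]
ft_force: [-0.1, 0.2, 0.4]
grip_width: 0.0854
```

Call:
{"op": "apply_moves", "data": {
  "rows": [
    {"x":0.125,"y":-0.125,"z":0,"turn":0,"gripper":1},
    {"x":0.25,"y":-0.25,"z":0,"turn":0,"gripper":1},
    {"x":0.375,"y":-0.375,"z":0,"turn":0,"gripper":1},
    {"x":0.5,"y":-0.5,"z":0,"turn":0,"gripper":1},
    {"x":0.625,"y":-0.625,"z":0,"turn":0,"gripper":1},
    {"x":0.75,"y":-0.75,"z":0,"turn":0,"gripper":1},
    {"x":0.875,"y":-0.875,"z":0,"turn":0,"gripper":1},
    {"x":1,"y":-1,"z":0,"turn":0,"gripper":1}
  ]
}}

```text
time_s: 2.5
eef_pos: [0.3819, -0.2552, 0.2313]
tool_rot: [3.069, 0.67, 0.0]
ft_force: [-0.9, -1.1, 0.1]
grip_width: 0.0855
```

```bash
cat >> h.py <<'E'
from scipy.spatial.transform import Rotation as Ro
def st(target=None,psi=None):
    s=robot.state();R=Ro.from_rotvec(s["tool_rot"]).as_matrix();a=np.degrees(np.arctan2(R[1,0],R[0,0]))
    print("t",s["time_s"],"pos",s["eef_pos"].round(4),"psi",a.round(2),"q",s["joints"].round(3),"F",s["ft_force"].round(2),"w",s["grip_width"].round(4),"tilt",R[2,2].round(5))
    if target is not None: print("tool units",(R.T@(np.array(target)-s["eef_pos"])/.08).round(3))
    if psi is not None: print("turn",((a-psi)/90).round(3))
    return s
E
python3 -c "
from h import *
st([.412,.2615,.15],98.75)
print(ray('top',(310,78),.5),ray('top',(310,78),.7))"
```

```text
Traceback (most recent call last):
  File "h.py", line 20, in st
    print("t",s["time_s"],"pos",s["eef_pos"].round(4),"psi",a.round(2),"q",s["joints"].round(3),"F",s["ft_force"].round(2),"w",s["grip_width"].round(4),"tilt",R[2,2].round(5))
                                                                                                                               ^^^^^^^^^^^^^^^^^^^^^
AttributeError: 'float' object has no attribute 'round'
```

```bash
sed -i 's/s\["grip_width"\].round(4)/round(s["grip_width"],4)/' h.py
python3 -c "
from h import *
st([.412,.2615,.15],98.75)
print(ray('top',(310,78),.5),ray('top',(310,78),.7))"
```

```text
t 2.5 pos [ 0.3819 -0.2552  0.2313] psi 24.62 q [-0.701 -0.26   1.861  0.     1.54   0.44 ] F [-0.91 -1.11  0.14] w 0.0855 tilt -1.0
tool units [ 3.033 -5.715  1.016]
turn -0.824
[ 0.70847072 -0.09166546  0.5       ] [ 0.59909123 -0.05900154  0.7       ]
```

Call:
{"op": "apply_moves", "data": {
  "rows": [
    {"x":0.07,"y":-0.125,"z":0,"turn":-0.025,"gripper":1},
    {"x":0.14,"y":-0.25,"z":0,"turn":-0.05,"gripper":1},
    {"x":0.21,"y":-0.375,"z":0,"turn":-0.075,"gripper":1},
    {"x":0.28,"y":-0.5,"z":0,"turn":-0.1,"gripper":1},
    {"x":0.35,"y":-0.625,"z":0,"turn":-0.125,"gripper":1},
    {"x":0.42,"y":-0.75,"z":0,"turn":-0.15,"gripper":1},
    {"x":0.49,"y":-0.875,"z":0,"turn":-0.175,"gripper":1},
    {"x":0.56,"y":-1,"z":0,"turn":-0.2,"gripper":1}
  ]
}}

```text
time_s: 3.3
eef_pos: [0.389, -0.164, 0.2313]
tool_rot: [2.925, 1.147, 0.0]
ft_force: [0.3, 0.2, -0.7]
grip_width: 0.0856
```

Call:
{"op": "apply_moves", "data": {
  "rows": [
    {"x":0.125,"y":-0.125,"z":0,"turn":0,"gripper":1},
    {"x":0.25,"y":-0.25,"z":0,"turn":0,"gripper":1},
    {"x":0.375,"y":-0.375,"z":0,"turn":0,"gripper":1},
    {"x":0.5,"y":-0.5,"z":0,"turn":0,"gripper":1},
    {"x":0.625,"y":-0.625,"z":0,"turn":0,"gripper":1},
    {"x":0.75,"y":-0.75,"z":0,"turn":0,"gripper":1},
    {"x":0.875,"y":-0.875,"z":0,"turn":0,"gripper":1},
    {"x":1,"y":-1,"z":0,"turn":0,"gripper":1}
  ]
}}

```text
time_s: 4.1
eef_pos: [0.3935, -0.0509, 0.2313]
tool_rot: [-2.926, -1.144, -0.0]
ft_force: [1.1, -0.9, 0.5]
grip_width: 0.0854
```

Call:
{"op": "apply_moves", "data": {
  "rows": [
    {"x":0.125,"y":-0.125,"z":0,"turn":0,"gripper":1},
    {"x":0.25,"y":-0.25,"z":0,"turn":0,"gripper":1},
    {"x":0.375,"y":-0.375,"z":0,"turn":0,"gripper":1},
    {"x":0.5,"y":-0.5,"z":0,"turn":0,"gripper":1},
    {"x":0.625,"y":-0.625,"z":0,"turn":0,"gripper":1},
    {"x":0.75,"y":-0.75,"z":0,"turn":0,"gripper":1},
    {"x":0.875,"y":-0.875,"z":0,"turn":0,"gripper":1},
    {"x":1,"y":-1,"z":0,"turn":0,"gripper":1}
  ]
}}

```text
time_s: 4.9
eef_pos: [0.3981, 0.0621, 0.2313]
tool_rot: [2.926, 1.144, 0.0]
ft_force: [0.9, -0.9, -0.8]
grip_width: 0.0854
```

```bash
python3 -c "
from h import *
st([.412,.2615,.15],98.75)"
```

```text
t 4.9 pos [0.3981 0.0621 0.2313] psi 42.72 q [ 0.027 -0.431  1.994 -0.     1.578  0.853] F [ 0.93 -0.9  -0.82] w 0.0854 tilt -1.0
tool units [ 1.818 -1.713  1.017]
turn -0.623
```

Call:
{"op": "apply_moves", "data": {
  "rows": [
    {"x":0.125,"y":-0.12,"z":0.06,"turn":0,"gripper":1},
    {"x":0.25,"y":-0.24,"z":0.12,"turn":0,"gripper":1},
    {"x":0.375,"y":-0.36,"z":0.18,"turn":0,"gripper":1},
    {"x":0.5,"y":-0.48,"z":0.24,"turn":0,"gripper":1},
    {"x":0.625,"y":-0.6,"z":0.3,"turn":0,"gripper":1},
    {"x":0.75,"y":-0.72,"z":0.36,"turn":0,"gripper":1},
    {"x":0.875,"y":-0.84,"z":0.42,"turn":0,"gripper":1},
    {"x":1,"y":-0.96,"z":0.5,"turn":0,"gripper":1}
  ]
}}

```text
time_s: 5.7
eef_pos: [0.405, 0.1729, 0.1913]
tool_rot: [2.926, 1.144, 0.001]
ft_force: [0.2, 0.6, 1.4]
grip_width: 0.0853
```

Call:
{"op": "apply_moves", "data": {
  "rows": [
    {"x":0.14,"y":-0.12,"z":0,"turn":-0.09,"gripper":1},
    {"x":0.28,"y":-0.25,"z":0,"turn":-0.18,"gripper":1},
    {"x":0.42,"y":-0.38,"z":0.0,"turn":-0.27,"gripper":1},
    {"x":0.56,"y":-0.51,"z":0.1,"turn":-0.36,"gripper":1},
    {"x":0.7,"y":-0.64,"z":0.2,"turn":-0.45,"gripper":1},
    {"x":0.82,"y":-0.753,"z":0.3,"turn":-0.54,"gripper":1},
    {"x":0.818,"y":-0.753,"z":0.4,"turn":-0.623,"gripper":1},
    {"x":0.818,"y":-0.753,"z":0.5,"turn":-0.623,"gripper":1}
  ]
}}

```text
time_s: 6.5
eef_pos: [0.412, 0.2611, 0.1508]
tool_rot: [-2.041, -2.388, 0.001]
ft_force: [-0.2, 0.7, -0.8]
grip_width: 0.0859
```

```bash
python3 -c "
from h import *
st([.412,.2615,.011],98.75)
a=robot.read_camera('top')[:,:,::-1];b=robot.read_camera('scene')[:,:,::-1]
f=lambda i,x,y:cv2.resize(i[y:y+80,x:x+100],None,fx=4,fy=4,interpolation=cv2.INTER_CUBIC)
cv2.imwrite('pics/g1.png',np.hstack([f(a,120,215),f(b,155,225)]))"
```

```text
t 6.5 pos [0.412  0.2611 0.1508] psi 98.94 q [ 0.46  -0.123  1.891 -0.     1.374  0.304] F [-0.16  0.72 -0.83] w 0.0859 tilt -1.0
tool units [5.000e-03 1.000e-03 1.748e+00]
turn 0.002
```

View pics/g1.png

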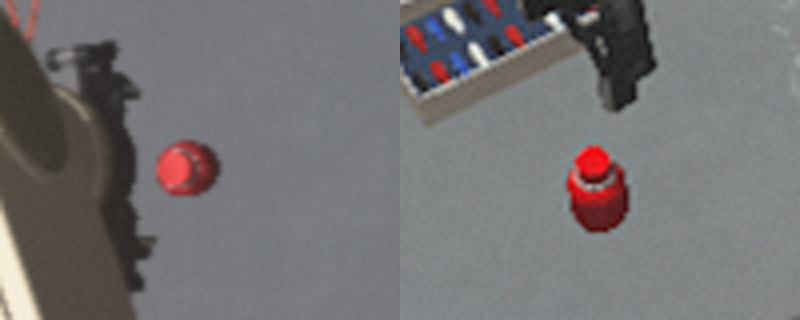

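Call:
{"op": "apply_moves", "data": {
  "rows": [
    {"x":0.005,"y":0,"z":0.125,"turn":0,"gripper":1},
    {"x":0.005,"y":0,"z":0.25,"turn":0,"gripper":1},
    {"x":0.005,"y":0,"z":0.375,"turn":0,"gripper":1},
    {"x":0.005,"y":0,"z":0.5,"turn":0,"gripper":1},
    {"x":0.005,"y":0,"z":0.62,"turn":0,"gripper":1},
    {"x":0.005,"y":0,"z":0.74,"turn":0,"gripper":1},
    {"x":0.005,"y":0,"z":0.86,"turn":0,"gripper":1},
    {"x":0.005,"y":0,"z":0.95,"turn":0,"gripper":1}
  ]
}}

```text
time_s: 7.4
eef_pos: [0.4121, 0.2607, 0.0742]
tool_rot: [-2.047, -2.383, 0.001]
ft_force: [0.5, -0.1, 0.6]
grip_width: 0.0853
```

```bash
python3 -c "
from h import *
st([.412,.2615,.011],98.75)
b=robot.read_camera('scene')[:,:,::-1]
f=lambda i,x,y:cv2.resize(i[y:y+80,x:x+100],None,fx=7,fy=7,interpolation=cv2.INTER_CUBIC)
cv2.imwrite('pics/g2.png',f(b,155,225))"
```

```text
t 7.4 pos [0.4121 0.2607 0.0742] psi 98.69 q [ 0.459 -0.036  1.957  0.     1.221  0.307] F [ 0.52 -0.09  0.61] w 0.0853 tilt -1.0
tool units [0.01 0.   0.79]
turn -0.001
```

View pics/g2.png

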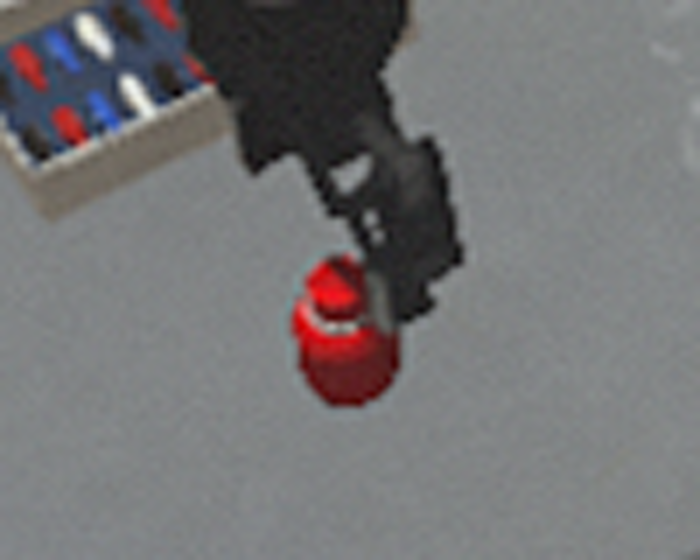

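```bash
python3 -c "
from h import *
for d in(.043,.057):
  for s in(1,-1):
    P=[.4121+s*d*np.cos(np.radians(8.7)),.2607+s*d*np.sin(np.radians(8.7)),.087]
    print(s,d,(proj('scene',P)-[155,225])*7)
f,c=K('scene');print(-c['world_to_cam'][:3,:3].T@c['world_to_cam'][:3,3])"
```

```text
1 0.043 [[266.33048547 165.33203798]]
-1 0.043 [[393.20751779 312.10695283]]
1 0.057 [[246.76330219 142.69617075]]
-1 0.057 [[415.01854234 337.33855869]]
[-0.24923633  0.45551765  0.94253397]
```

Call:
{"op": "apply_moves", "data": {
  "rows": [
    {"x":0.01,"y":0,"z":0.12,"turn":0,"gripper":1},
    {"x":0.01,"y":0,"z":0.24,"turn":0,"gripper":1},
    {"x":0.01,"y":0,"z":0.36,"turn":0,"gripper":1},
    {"x":0.01,"y":0,"z":0.48,"turn":0,"gripper":1},
    {"x":0.01,"y":0,"z":0.6,"turn":0,"gripper":1},
    {"x":0.01,"y":0,"z":0.7,"turn":0,"gripper":1},
    {"x":0.01,"y":0,"z":0.79,"turn":0,"gripper":1},
    {"x":0.01,"y":0,"z":0.79,"turn":0,"gripper":1}
  ]
}}

```text
time_s: 8.25
eef_pos: [0.4115, 0.2612, 0.0108]
tool_rot: [-2.046, -2.383, 0.003]
ft_force: [-0.5, -0.9, -0.5]
grip_width: 0.0853
```

Call:
{"op": "apply_moves", "data": {
  "rows": [
    {"x":0,"y":0,"z":0,"turn":0,"gripper":0.7},
    {"x":0,"y":0,"z":0,"turn":0,"gripper":0.6},
    {"x":0,"y":0,"z":0,"turn":0,"gripper":0.55},
    {"x":0,"y":0,"z":0,"turn":0,"gripper":0.5},
    {"x":0,"y":0,"z":0,"turn":0,"gripper":0.4},
    {"x":0,"y":0,"z":0,"turn":0,"gripper":0.3},
    {"x":0,"y":0,"z":0,"turn":0,"gripper":0.2},
    {"x":0,"y":0,"z":0,"turn":0,"gripper":0.1}
  ]
}}

```text
time_s: 9.05
eef_pos: [0.4128, 0.2619, 0.0128]
tool_rot: [2.046, 2.383, 0.001]
ft_force: [-1.9, 0.0, 6.0]
grip_width: 0.0382
```

```bash
python3 -c "
from h import *
st([.412,.2615,.011],98.75)
b=robot.read_camera('scene')[:,:,::-1]
f=lambda i,x,y:cv2.resize(i[y:y+80,x:x+100],None,fx=7,fy=7,interpolation=cv2.INTER_CUBIC)
cv2.imwrite('pics/g3.png',f(b,155,225))"
```

```text
t 9.05 pos [0.4128 0.2619 0.0128] psi 98.7 q [0.46  0.061 1.987 0.    1.093 0.309] F [-1.9   0.02  5.96] w 0.0382 tilt -1.0
tool units [-0.003 -0.01   0.022]
turn -0.001
```

View pics/g3.png

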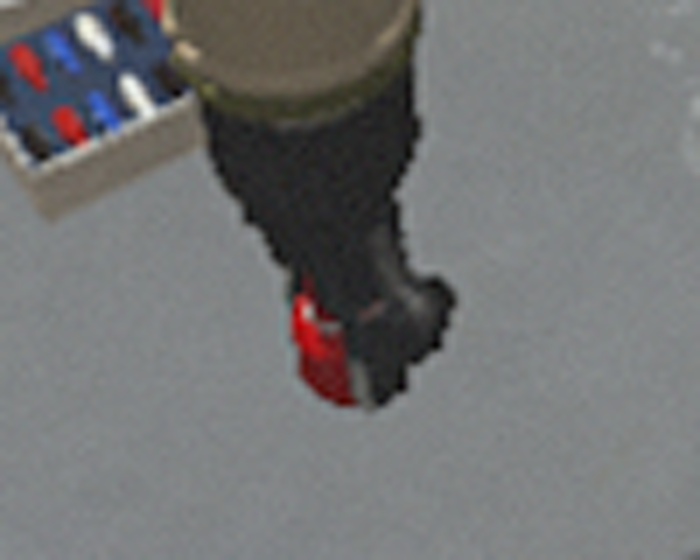

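Call:
{"op": "apply_moves", "data": {
  "rows": [
    {"x":0,"y":0,"z":-0.03,"turn":0,"gripper":0},
    {"x":0,"y":0,"z":-0.1,"turn":0,"gripper":0},
    {"x":0,"y":0,"z":-0.2,"turn":0,"gripper":0},
    {"x":0,"y":0,"z":-0.35,"turn":0,"gripper":0},
    {"x":0,"y":0,"z":-0.5,"turn":0,"gripper":0},
    {"x":0,"y":0,"z":-0.7,"turn":0,"gripper":0},
    {"x":0,"y":0,"z":-0.9,"turn":0,"gripper":0},
    {"x":0,"y":0,"z":-1,"turn":0,"gripper":0}
  ]
}}

```text
time_s: 9.9
eef_pos: [0.4135, 0.2623, 0.0948]
tool_rot: [2.046, 2.382, 0.005]
ft_force: [0.2, 0.4, -0.6]
grip_width: 0.038
```

```bash
python3 -c "
from h import *
s=st([.5845,-.0064,.13],98.75)
print(np.array(proj('scene',[s['eef_pos']-[0,0,.0128],s['eef_pos']+[0,0,.0512]])-[155,190])*7)
b=robot.read_camera('scene')[:,:,::-1]
f=lambda i,x,y:cv2.resize(i[y:y+80,x:x+100],None,fx=7,fy=7,interpolation=cv2.INTER_CUBIC)
cv2.imwrite('pics/g4.png',f(b,155,190))"
```

```text
t 9.9 pos [0.4135 0.2623 0.0948] psi 98.7 q [ 0.46  -0.062  1.941  0.     1.258  0.309] F [ 0.18  0.4  -0.63] w 0.038 tilt -0.99999
tool units [-3.642  1.606 -0.439]
turn -0.001
[[324.21607495 489.58084042]
 [305.22698674 376.24298241]]
```

View pics/g4.png

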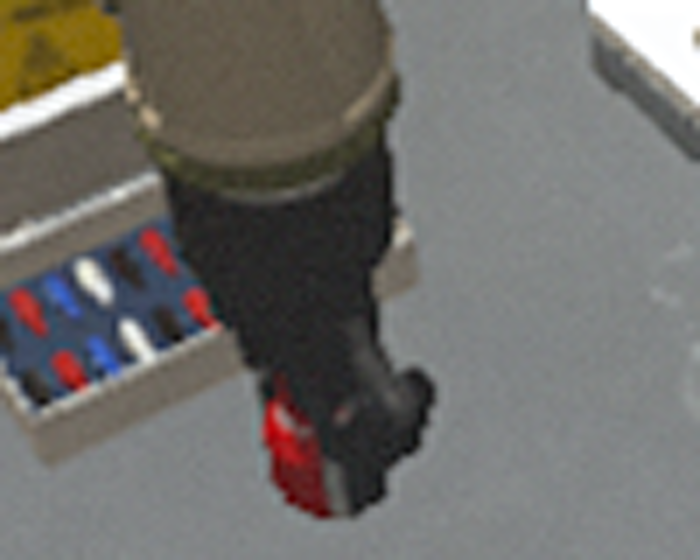

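Call:
{"op": "apply_moves", "data": {
  "rows": [
    {"x":-0.08,"y":0.02,"z":-0.05,"turn":0,"gripper":0},
    {"x":-0.2,"y":0.04,"z":-0.1,"turn":0,"gripper":0},
    {"x":-0.34,"y":0.07,"z":-0.16,"turn":0,"gripper":0},
    {"x":-0.48,"y":0.1,"z":-0.22,"turn":0,"gripper":0},
    {"x":-0.62,"y":0.13,"z":-0.28,"turn":0,"gripper":0},
    {"x":-0.75,"y":0.16,"z":-0.34,"turn":0,"gripper":0},
    {"x":-0.88,"y":0.2,"z":-0.4,"turn":0,"gripper":0},
    {"x":-1,"y":0.25,"z":-0.44,"turn":0,"gripper":0}
  ]
}}

```text
time_s: 10.75
eef_pos: [0.4448, 0.1847, 0.1279]
tool_rot: [2.047, 2.383, 0.001]
ft_force: [-0.5, -0.9, -0.7]
grip_width: 0.0384
```

Call:
{"op": "apply_moves", "data": {
  "rows": [
    {"x":-0.125,"y":0.06,"z":0,"turn":0,"gripper":0},
    {"x":-0.25,"y":0.12,"z":0,"turn":0,"gripper":0},
    {"x":-0.375,"y":0.18,"z":0,"turn":0,"gripper":0},
    {"x":-0.5,"y":0.24,"z":0,"turn":0,"gripper":0},
    {"x":-0.625,"y":0.3,"z":0,"turn":0,"gripper":0},
    {"x":-0.75,"y":0.36,"z":0,"turn":0,"gripper":0},
    {"x":-0.875,"y":0.42,"z":0,"turn":0,"gripper":0},
    {"x":-1,"y":0.48,"z":0,"turn":0,"gripper":0}
  ]
}}

```text
time_s: 11.55
eef_pos: [0.4948, 0.1115, 0.1273]
tool_rot: [-2.047, -2.383, 0.0]
ft_force: [0.2, -0.6, -1.3]
grip_width: 0.0382
```

Call:
{"op": "apply_moves", "data": {
  "rows": [
    {"x":-0.125,"y":0.06,"z":0,"turn":0,"gripper":0},
    {"x":-0.25,"y":0.12,"z":0,"turn":0,"gripper":0},
    {"x":-0.375,"y":0.18,"z":0,"turn":0,"gripper":0},
    {"x":-0.5,"y":0.24,"z":0,"turn":0,"gripper":0},
    {"x":-0.625,"y":0.3,"z":0,"turn":0,"gripper":0},
    {"x":-0.75,"y":0.36,"z":0,"turn":0,"gripper":0},
    {"x":-0.875,"y":0.42,"z":0,"turn":0,"gripper":0},
    {"x":-1,"y":0.48,"z":0,"turn":0,"gripper":0}
  ]
}}

```text
time_s: 12.35
eef_pos: [0.5449, 0.0383, 0.1273]
tool_rot: [2.047, 2.383, 0.0]
ft_force: [-0.6, -0.6, 0.0]
grip_width: 0.0382
```

```bash
python3 -c "
from h import *
s=st([.5845,-.0064,.13],98.75)"
```

```text
t 12.35 pos [0.5449 0.0383 0.1273] psi 98.7 q [-0.024  0.06   1.757 -0.     1.325 -0.176] F [-0.56 -0.56  0.03] w 0.0382 tilt -1.0
tool units [-0.627  0.406 -0.033]
turn -0.001
```

Call:
{"op": "apply_moves", "data": {
  "rows": [
    {"x":-0.12,"y":0.08,"z":0,"turn":0,"gripper":0},
    {"x":-0.24,"y":0.16,"z":0,"turn":0,"gripper":0},
    {"x":-0.36,"y":0.24,"z":0,"turn":0,"gripper":0},
    {"x":-0.48,"y":0.32,"z":0,"turn":0,"gripper":0},
    {"x":-0.56,"y":0.37,"z":0.1,"turn":0,"gripper":0},
    {"x":-0.61,"y":0.39,"z":0.2,"turn":0,"gripper":0},
    {"x":-0.627,"y":0.406,"z":0.3,"turn":0,"gripper":0},
    {"x":-0.627,"y":0.406,"z":0.35,"turn":0,"gripper":0}
  ]
}}

```text
time_s: 13.15
eef_pos: [0.583, -0.0055, 0.0974]
tool_rot: [-2.045, -2.382, 0.002]
ft_force: [-0.4, -0.0, -1.5]
grip_width: 0.0382
```

```bash
python3 -c "
from h import *
s=st([.5845,-.0064,.06],98.75)
a=robot.read_camera('top')[:,:,::-1];b=robot.read_camera('scene')[:,:,::-1]
f=lambda i,x,y:cv2.resize(i[y:y+80,x:x+70],None,fx=5.5,fy=5.5,interpolation=cv2.INTER_CUBIC)
cv2.imwrite('pics/p1.png',np.hstack([f(a,225,155),f(b,225,145)]))"
```

```text
t 13.15 pos [ 0.583  -0.0055  0.0974] psi 98.69 q [-0.097  0.189  1.674  0.     1.281 -0.249] F [-0.36 -0.   -1.53] w 0.0382 tilt -1.0
tool units [-0.014  0.018  0.468]
turn -0.001
```

View pics/p1.png

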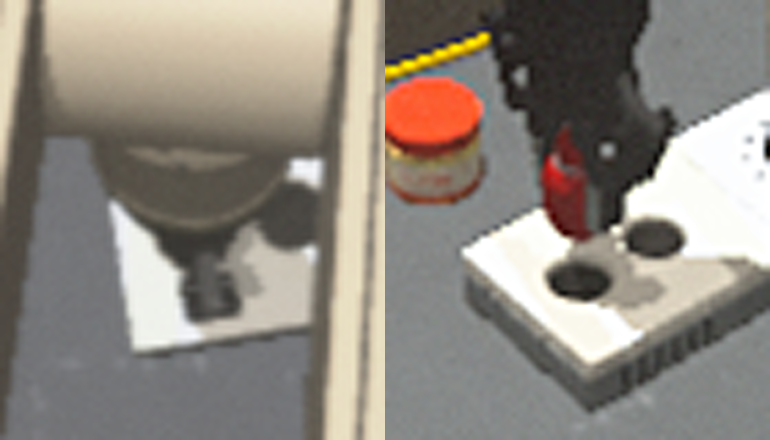

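Call:
{"op": "apply_moves", "data": {
  "rows": [
    {"x":-0.01,"y":0.015,"z":0.07,"turn":0,"gripper":0},
    {"x":-0.01,"y":0.015,"z":0.14,"turn":0,"gripper":0},
    {"x":-0.01,"y":0.015,"z":0.21,"turn":0,"gripper":0},
    {"x":-0.01,"y":0.015,"z":0.28,"turn":0,"gripper":0},
    {"x":-0.01,"y":0.015,"z":0.35,"turn":0,"gripper":0},
    {"x":-0.01,"y":0.015,"z":0.4,"turn":0,"gripper":0},
    {"x":-0.01,"y":0.015,"z":0.44,"turn":0,"gripper":0},
    {"x":-0.01,"y":0.015,"z":0.44,"turn":0,"gripper":0}
  ]
}}

```text
time_s: 14.05
eef_pos: [0.5849, -0.0062, 0.0634]
tool_rot: [-2.046, -2.383, 0.001]
ft_force: [-0.4, 0.2, -1.0]
grip_width: 0.0382
```

```bash
python3 -c "
from h import *
s=st([.5845,-.0064,.052],98.75)
b=robot.read_camera('scene')[:,:,::-1]
f=lambda i,x,y:cv2.resize(i[y:y+60,x:x+70],None,fx=10,fy=10,interpolation=cv2.INTER_CUBIC)
c=f(b,235,160).copy()
e=s['eef_pos']
def circ(C,r,col):
    t=np.linspace(0,2*np.pi,60);P=np.c_[C[0]+r*np.cos(t),C[1]+r*np.sin(t),C[2]+0*t]
    q=((proj('scene',P)-[235,160]+.5)*10-.5).astype(np.int32);cv2.polylines(c,[q],True,col,1)
circ(e+[0,0,-.0128],.013,(0,255,0));circ(e+[0,0,.0022],.02,(0,255,0));circ(e+[0,0,.0272],.02,(0,255,0));circ([.5845,-.0064,.045],.0195,(255,0,0));circ([.5929,-.0608,.045],.0195,(255,0,0))
cv2.imwrite('pics/p2.png',c)"
```

```text
t 14.05 pos [ 0.5849 -0.0062  0.0634] psi 98.7 q [-0.098  0.232  1.691  0.     1.219 -0.25 ] F [-0.45  0.15 -1.05] w 0.0382 tilt -1.0
tool units [-0.002 -0.005  0.143]
turn -0.001
```

View pics/p2.png

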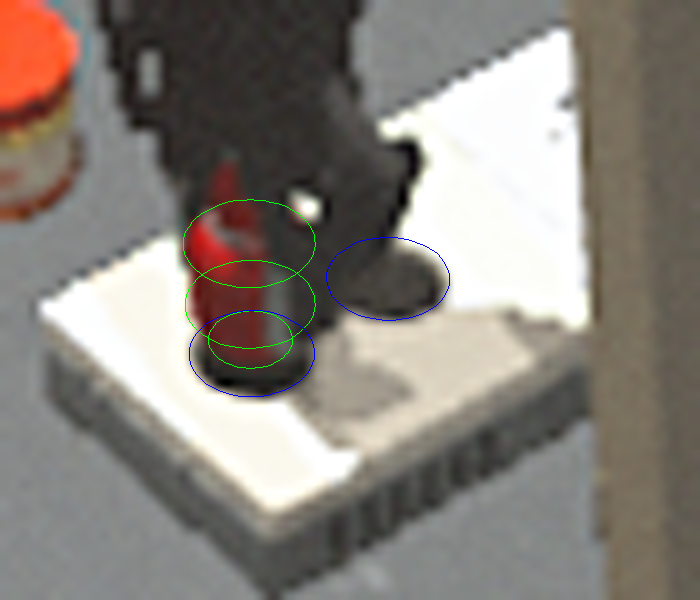

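Call:
{"op": "apply_moves", "data": {
  "rows": [
    {"x":0.01,"y":0,"z":0.02,"turn":0,"gripper":0},
    {"x":0.01,"y":0,"z":0.04,"turn":0,"gripper":0},
    {"x":0.01,"y":0,"z":0.06,"turn":0,"gripper":0},
    {"x":0.01,"y":0,"z":0.08,"turn":0,"gripper":0},
    {"x":0.01,"y":0,"z":0.1,"turn":0,"gripper":0},
    {"x":0.01,"y":0,"z":0.12,"turn":0,"gripper":0},
    {"x":0.01,"y":0,"z":0.135,"turn":0,"gripper":0},
    {"x":0.01,"y":0,"z":0.135,"turn":0,"gripper":0}
  ]
}}

```text
time_s: 14.9
eef_pos: [0.585, -0.0054, 0.053]
tool_rot: [-2.046, -2.383, 0.0]
ft_force: [-0.4, -0.6, -0.6]
grip_width: 0.0379
```

```bash
cat > ov.py <<'E'
from h import *
import sys
s=st([.5845,-.0064,.052],98.75)
b=robot.read_camera('scene')[:,:,::-1]
c=cv2.resize(b[160:220,235:305],None,fx=10,fy=10,interpolation=cv2.INTER_CUBIC)
e=s['eef_pos']
def circ(C,r,col):
    t=np.linspace(0,2*np.pi,60);P=np.c_[C[0]+r*np.cos(t),C[1]+r*np.sin(t),C[2]+0*t]
    q=((proj('scene',P)-[235,160]+.5)*10-.5).astype(np.int32);cv2.polylines(c,[q],True,col,1)
if len(sys.argv)>2: e=np.array([.5845,-.0064,.0508])
circ(e+[0,0,.0022],.02,(0,255,0));circ(e+[0,0,.0272],.02,(0,255,0));circ(e+[0,0,.0512],.0125,(0,255,0));circ([.5845,-.0064,.045],.0195,(255,0,0))
cv2.imwrite('pics/%s.png'%sys.argv[1],c)
E
python3 ov.py p3
```

```text
t 14.9 pos [ 0.585  -0.0054  0.053 ] psi 98.7 q [-0.097  0.245  1.697  0.     1.2   -0.249] F [-0.37 -0.59 -0.63] w 0.0379 tilt -1.0
tool units [-0.011 -0.008  0.013]
turn -0.001
```

View pics/p3.png

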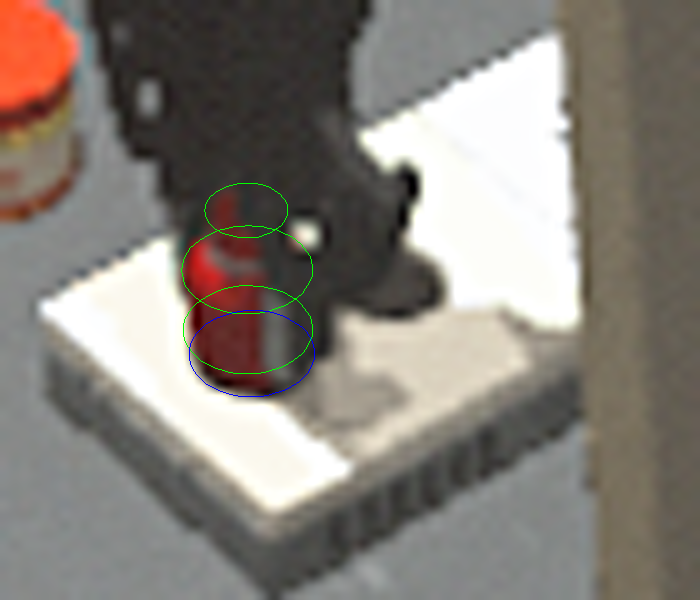

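Call:
{"op": "apply_moves", "data": {
  "rows": [
    {"x":0,"y":0,"z":0.005,"turn":0,"gripper":0},
    {"x":0,"y":0,"z":0.01,"turn":0,"gripper":0},
    {"x":0,"y":0,"z":0.015,"turn":0,"gripper":0},
    {"x":0,"y":0,"z":0.02,"turn":0,"gripper":0},
    {"x":0,"y":0,"z":0.025,"turn":0,"gripper":0},
    {"x":0,"y":0,"z":0.025,"turn":0,"gripper":0},
    {"x":0,"y":0,"z":0.025,"turn":0,"gripper":0},
    {"x":0,"y":0,"z":0.025,"turn":0,"gripper":0}
  ]
}}

```text
time_s: 15.75
eef_pos: [0.5852, -0.0054, 0.0513]
tool_rot: [-2.047, -2.383, -0.0]
ft_force: [-0.6, -0.0, -0.6]
grip_width: 0.0379
```

```bash
python3 ov.py p4
```

```text
t 15.75 pos [ 0.5852 -0.0054  0.0513] psi 98.7 q [-0.097  0.248  1.698  0.     1.196 -0.249] F [-0.64 -0.02 -0.62] w 0.0379 tilt -1.0
tool units [-0.011 -0.01  -0.009]
turn -0.001
```

Call:
{"op": "apply_moves", "data": {
  "rows": [
    {"x":0,"y":0,"z":0.005,"turn":0,"gripper":0},
    {"x":0,"y":0,"z":0.01,"turn":0,"gripper":0},
    {"x":0,"y":0,"z":0.015,"turn":0,"gripper":0},
    {"x":0,"y":0,"z":0.02,"turn":0,"gripper":0},
    {"x":0,"y":0,"z":0.02,"turn":0,"gripper":0},
    {"x":0,"y":0,"z":0.02,"turn":0,"gripper":0},
    {"x":0,"y":0,"z":0.02,"turn":0,"gripper":0},
    {"x":0,"y":0,"z":0.02,"turn":0,"gripper":0}
  ]
}}

```text
time_s: 16.6
eef_pos: [0.5853, -0.0055, 0.0498]
tool_rot: [2.047, 2.383, 0.0]
ft_force: [-1.6, 0.4, 1.9]
grip_width: 0.0384
```

```bash
python3 ov.py p5
```

```text
t 16.6 pos [ 0.5853 -0.0055  0.0498] psi 98.69 q [-0.097  0.25   1.698  0.     1.193 -0.249] F [-1.56  0.4   1.85] w 0.0384 tilt -1.0
tool units [-0.01  -0.011 -0.027]
turn -0.001
```

View pics/p5.png

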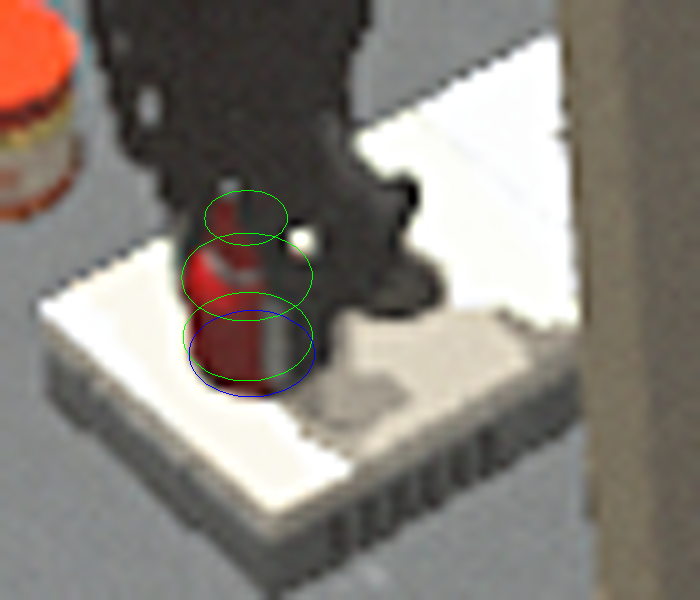

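Call:
{"op": "apply_moves", "data": {
  "rows": [
    {"x":0,"y":0,"z":0,"turn":0,"gripper":0.44},
    {"x":0,"y":0,"z":0,"turn":0,"gripper":0.48},
    {"x":0,"y":0,"z":0,"turn":0,"gripper":0.52},
    {"x":0,"y":0,"z":0,"turn":0,"gripper":0.57},
    {"x":0,"y":0,"z":0,"turn":0,"gripper":0.65},
    {"x":0,"y":0,"z":0,"turn":0,"gripper":0.75},
    {"x":0,"y":0,"z":0,"turn":0,"gripper":0.85},
    {"x":0,"y":0,"z":0,"turn":0,"gripper":0.95}
  ]
}}

```text
time_s: 17.45
eef_pos: [0.5852, -0.0055, 0.0497]
tool_rot: [-2.047, -2.383, 0.0]
ft_force: [0.3, -0.1, -1.2]
grip_width: 0.0811
```

```bash
python3 ov.py p6 1
```

```text
t 17.45 pos [ 0.5852 -0.0055  0.0497] psi 98.69 q [-0.097  0.25   1.699  0.     1.193 -0.249] F [ 0.31 -0.11 -1.2 ] w 0.0811 tilt -1.0
tool units [-0.01  -0.01  -0.029]
turn -0.001
```

View pics/p6.png

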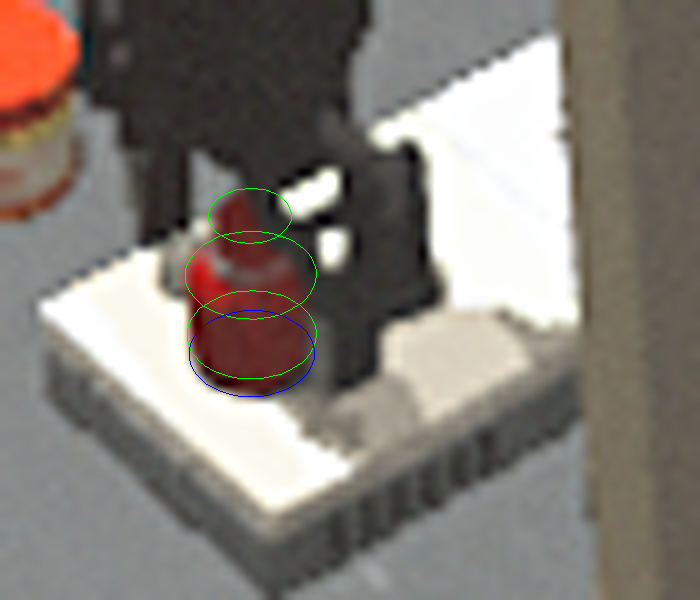

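The phial stands upright and centred in dimple b, with its belly at about (250,320) in the crop, and both fingers are clear of it. Next I'll go straight up.

Call:
{"op": "apply_moves", "data": {
  "rows": [
    {"x":0,"y":0,"z":-0.05,"turn":0,"gripper":1},
    {"x":0,"y":0,"z":-0.15,"turn":0,"gripper":1},
    {"x":0,"y":0,"z":-0.3,"turn":0,"gripper":1},
    {"x":0,"y":0,"z":-0.45,"turn":0,"gripper":1},
    {"x":0,"y":0,"z":-0.6,"turn":0,"gripper":1},
    {"x":0,"y":0,"z":-0.75,"turn":0,"gripper":1},
    {"x":0,"y":0,"z":-0.9,"turn":0,"gripper":1},
    {"x":0,"y":0,"z":-1,"turn":0,"gripper":1}
  ]
}}

```text
time_s: 18.3
eef_pos: [0.5857, -0.0055, 0.1315]
tool_rot: [2.046, 2.383, 0.001]
ft_force: [-0.1, -0.3, 0.1]
grip_width: 0.0856
```

```bash
python3 ov.py p7 1; python3 -c "
from h import *
st([.6104,-.1744,.13],128.75)"
```

```text
t 18.3 pos [ 0.5857 -0.0055  0.1315] psi 98.7 q [-0.097  0.158  1.643  0.     1.339 -0.249] F [-0.08 -0.3   0.1 ] w 0.0856 tilt -1.0
tool units [-0.009 -0.019  0.993]
turn -0.001
t 18.35 pos [ 0.5864 -0.0056  0.1326] psi 98.69 q [-0.097  0.158  1.642 -0.     1.339 -0.249] F [ 1.74 -0.12  1.05] w 0.0854 tilt -1.0
tool units [-2.131 -0.022  0.034]
turn -0.334
```

View pics/p7.png

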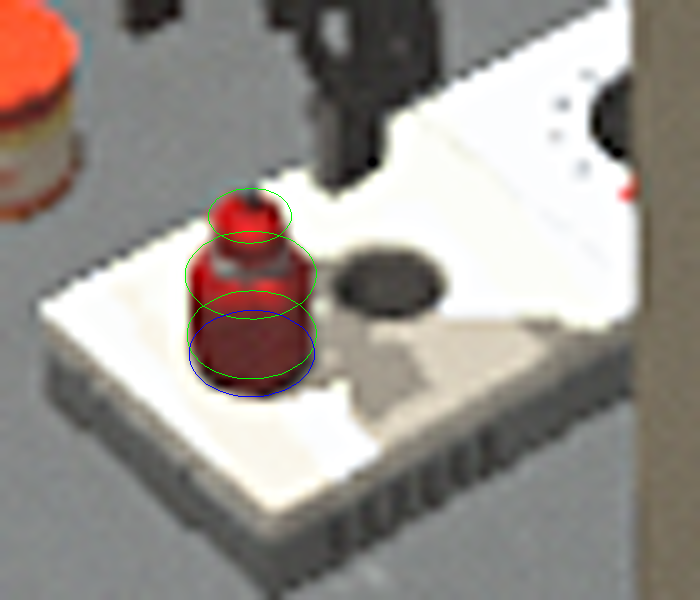

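Call:
{"op": "apply_moves", "data": {
  "rows": [
    {"x":-0.125,"y":0,"z":0,"turn":0,"gripper":1},
    {"x":-0.25,"y":0,"z":0,"turn":0,"gripper":1},
    {"x":-0.375,"y":0,"z":0,"turn":0,"gripper":1},
    {"x":-0.5,"y":0,"z":0,"turn":0,"gripper":1},
    {"x":-0.625,"y":0,"z":0,"turn":0,"gripper":1},
    {"x":-0.75,"y":0,"z":0,"turn":0,"gripper":1},
    {"x":-0.875,"y":0,"z":0,"turn":0,"gripper":1},
    {"x":-1,"y":0,"z":0,"turn":0,"gripper":1}
  ]
}}

```text
time_s: 19.15
eef_pos: [0.5974, -0.0854, 0.1296]
tool_rot: [-2.047, -2.383, 0.0]
ft_force: [-0.0, -0.0, -0.6]
grip_width: 0.0854
```

Call:
{"op": "apply_moves", "data": {
  "rows": [
    {"x":-0.13,"y":0,"z":0,"turn":-0.05,"gripper":1},
    {"x":-0.26,"y":0,"z":0,"turn":-0.1,"gripper":1},
    {"x":-0.39,"y":0,"z":0,"turn":-0.15,"gripper":1},
    {"x":-0.52,"y":0,"z":0,"turn":-0.2,"gripper":1},
    {"x":-0.65,"y":0,"z":0,"turn":-0.25,"gripper":1},
    {"x":-0.78,"y":0,"z":0,"turn":-0.3,"gripper":1},
    {"x":-0.9,"y":0,"z":0,"turn":-0.334,"gripper":1},
    {"x":-1,"y":0,"z":0,"turn":-0.334,"gripper":1}
  ]
}}

```text
time_s: 19.95
eef_pos: [0.6095, -0.1646, 0.1297]
tool_rot: [1.358, 2.833, -0.0]
ft_force: [-0.2, 0.3, 0.7]
grip_width: 0.0853
```

```bash
python3 -c "
from h import *
st([.6104,-.1744,.1],128.75)
a=robot.read_camera('top')[:,:,::-1];b=robot.read_camera('scene')[:,:,::-1]
f=lambda i,x,y:cv2.resize(i[y:y+80,x:x+80],None,fx=5,fy=5,interpolation=cv2.INTER_CUBIC)
cv2.imwrite('pics/d1.png',np.hstack([f(a,270,150),f(b,270,130)]))"
```

```text
t 19.95 pos [ 0.6095 -0.1646  0.1297] psi 128.79 q [-0.345  0.279  1.507 -0.     1.355 -1.022] F [-0.2  0.3  0.7] w 0.0853 tilt -1.0
tool units [-0.103 -0.068  0.371]
turn 0.0
```

View pics/d1.png

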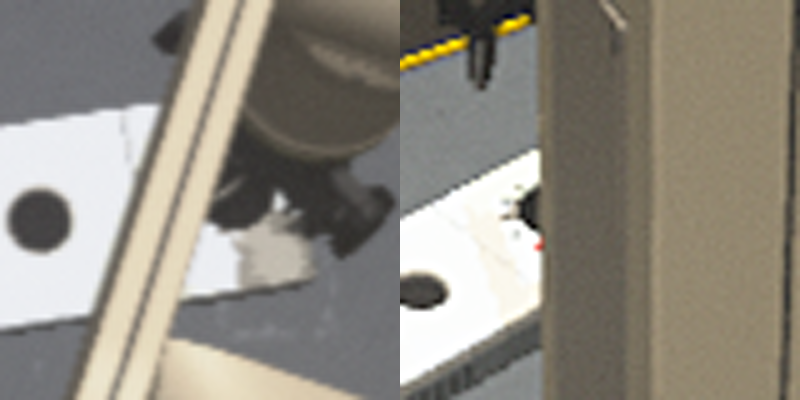

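Call:
{"op": "apply_moves", "data": {
  "rows": [
    {"x":-0.1,"y":-0.065,"z":0.05,"turn":0,"gripper":1},
    {"x":-0.103,"y":-0.068,"z":0.18,"turn":0,"gripper":1},
    {"x":-0.103,"y":-0.068,"z":0.32,"turn":0,"gripper":1},
    {"x":-0.103,"y":-0.068,"z":0.46,"turn":0,"gripper":1},
    {"x":-0.103,"y":-0.068,"z":0.6,"turn":0,"gripper":1},
    {"x":-0.103,"y":-0.068,"z":0.74,"turn":0,"gripper":1},
    {"x":-0.103,"y":-0.068,"z":0.86,"turn":0,"gripper":1},
    {"x":-0.103,"y":-0.068,"z":0.86,"turn":0,"gripper":1}
  ]
}}

```text
time_s: 20.85
eef_pos: [0.6089, -0.1728, 0.0585]
tool_rot: [-1.357, -2.83, 0.0]
ft_force: [-0.6, 0.9, -0.3]
grip_width: 0.0854
```

```bash
python3 -c "
from h import *
st([.6104,-.1744,.06],128.75)
a=robot.read_camera('top')[:,:,::-1]
f=lambda i,x,y:cv2.resize(i[y:y+60,x:x+80],None,fx=9,fy=9,interpolation=cv2.INTER_CUBIC)
cv2.imwrite('pics/d2.png',f(a,280,160))"
```

```text
t 20.85 pos [ 0.6089 -0.1728  0.0585] psi 128.76 q [-0.358  0.359  1.547  0.     1.239 -1.034] F [-0.64  0.86 -0.33] w 0.0854 tilt -0.99999
tool units [-0.027  0.002 -0.018]
turn 0.0
```

View pics/d2.png

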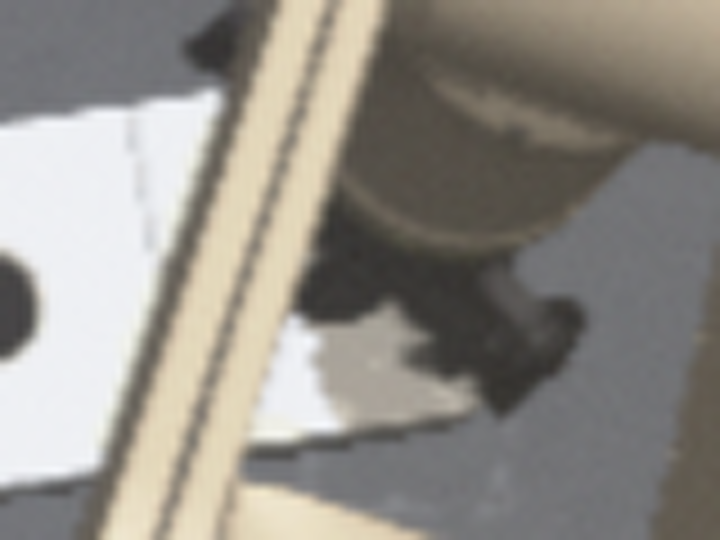

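Call:
{"op": "apply_moves", "data": {
  "rows": [
    {"x":-0.02,"y":0,"z":-0.02,"turn":0,"gripper":0.8},
    {"x":-0.02,"y":0,"z":-0.02,"turn":0,"gripper":0.5},
    {"x":-0.02,"y":0,"z":-0.02,"turn":0,"gripper":0.35},
    {"x":-0.02,"y":0,"z":-0.02,"turn":0,"gripper":0.25},
    {"x":-0.02,"y":0,"z":-0.02,"turn":0,"gripper":0.15},
    {"x":-0.02,"y":0,"z":-0.02,"turn":0,"gripper":0},
    {"x":-0.02,"y":0,"z":-0.02,"turn":0,"gripper":0},
    {"x":-0.02,"y":0,"z":-0.02,"turn":0,"gripper":0}
  ]
}}

```text
time_s: 21.7
eef_pos: [0.6116, -0.1746, 0.0629]
tool_rot: [1.358, 2.832, 0.0]
ft_force: [-1.0, 1.6, 4.0]
grip_width: 0.013
```

```bash
python3 -c "
from h import *
s=st([.6104,-.1744,.06],128.75);print(s['wrist_torque'])"
```

```text
t 21.7 pos [ 0.6116 -0.1746  0.0629] psi 128.76 q [-0.359  0.358  1.539  0.     1.243 -1.035] F [-0.98  1.58  4.04] w 0.013 tilt -1.0
tool units [ 0.011 -0.01   0.037]
turn 0.0
[ 0.27912646  0.05927619 -0.01013518]
```

Call:
{"op": "apply_moves", "data": {
  "rows": [
    {"x":0,"y":0,"z":0,"turn":0.05,"gripper":0},
    {"x":0,"y":0,"z":0,"turn":0.12,"gripper":0},
    {"x":0,"y":0,"z":0,"turn":0.2,"gripper":0},
    {"x":0,"y":0,"z":0,"turn":0.28,"gripper":0},
    {"x":0,"y":0,"z":0,"turn":0.36,"gripper":0},
    {"x":0,"y":0,"z":0,"turn":0.44,"gripper":0},
    {"x":0,"y":0,"z":0,"turn":0.5,"gripper":0},
    {"x":0,"y":0,"z":0,"turn":0.5,"gripper":0}
  ]
}}

```text
time_s: 22.5
eef_pos: [0.6106, -0.1749, 0.0629]
tool_rot: [-2.342, -2.092, 0.002]
ft_force: [-5.7, 1.2, 8.2]
grip_width: 0.0127
```

```bash
python3 -c "
from h import *
s=st(None,128.75-150);print(s['wrist_torque'])"
```

```text
t 22.5 pos [ 0.6106 -0.1749  0.0629] psi 83.55 q [-3.590e-01  3.580e-01  1.540e+00 -1.000e-03  1.245e+00 -2.470e-01] F [-5.7   1.19  8.17] w 0.0127 tilt -1.0
turn 1.164
[ 0.19501761  0.99095042 -0.00401219]
```

Call:
{"op": "apply_moves", "data": {
  "rows": [
    {"x":0,"y":0,"z":0,"turn":0.08,"gripper":0},
    {"x":0,"y":0,"z":0,"turn":0.16,"gripper":0},
    {"x":0,"y":0,"z":0,"turn":0.24,"gripper":0},
    {"x":0,"y":0,"z":0,"turn":0.32,"gripper":0},
    {"x":0,"y":0,"z":0,"turn":0.4,"gripper":0},
    {"x":0,"y":0,"z":0,"turn":0.48,"gripper":0},
    {"x":0,"y":0,"z":0,"turn":0.56,"gripper":0},
    {"x":0,"y":0,"z":0,"turn":0.6,"gripper":0}
  ]
}}

```text
time_s: 23.3
eef_pos: [0.6096, -0.1742, 0.0629]
tool_rot: [-3.036, -0.799, 0.005]
ft_force: [-11.0, 3.2, 11.6]
grip_width: 0.0127
```

```bash
python3 -c "
from h import *
s=st(None,128.75-150);print(s['wrist_torque'])"
```

```text
t 23.3 pos [ 0.6096 -0.1742  0.0629] psi 29.49 q [-0.359  0.357  1.541 -0.     1.247  0.697] F [-11.04   3.22  11.6 ] w 0.0127 tilt -0.99999
turn 0.564
[6.18461994e-01 1.84908104e+00 3.06645563e-04]
```

Call:
{"op": "apply_moves", "data": {
  "rows": [
    {"x":-0.005,"y":-0.003,"z":-0.005,"turn":0.08,"gripper":0},
    {"x":-0.01,"y":-0.006,"z":-0.01,"turn":0.16,"gripper":0},
    {"x":-0.016,"y":-0.01,"z":-0.015,"turn":0.24,"gripper":0},
    {"x":-0.016,"y":-0.01,"z":-0.015,"turn":0.32,"gripper":0},
    {"x":-0.016,"y":-0.01,"z":-0.015,"turn":0.4,"gripper":0},
    {"x":-0.016,"y":-0.01,"z":-0.015,"turn":0.48,"gripper":0},
    {"x":-0.016,"y":-0.01,"z":-0.015,"turn":0.56,"gripper":0},
    {"x":-0.016,"y":-0.01,"z":-0.015,"turn":0.567,"gripper":0}
  ]
}}

```text
time_s: 24.1
eef_pos: [0.6094, -0.173, 0.063]
tool_rot: [-3.084, 0.586, 0.002]
ft_force: [-0.3, 6.8, 1.6]
grip_width: 0.0125
```

```bash
python3 -c "
from h import *
s=st(None,128.75-150);print(s['wrist_torque'])"
```

```text
t 24.1 pos [ 0.6094 -0.173   0.063 ] psi -21.51 q [-0.359  0.354  1.545  0.002  1.245  1.587] F [-0.31  6.78  1.61] w 0.0125 tilt -1.0
turn -0.003
[ 1.09673213 -0.11781489  0.02782635]
```

Call:
{"op": "apply_moves", "data": {
  "rows": [
    {"x":0,"y":0,"z":0,"turn":0,"gripper":0},
    {"x":0,"y":0,"z":0,"turn":0,"gripper":0},
    {"x":0,"y":0,"z":0,"turn":0,"gripper":0.2},
    {"x":0,"y":0,"z":0,"turn":0,"gripper":0.3},
    {"x":0,"y":0,"z":0,"turn":0,"gripper":0.5},
    {"x":0,"y":0,"z":0,"turn":0,"gripper":0.8},
    {"x":0,"y":0,"z":0,"turn":0,"gripper":1},
    {"x":0,"y":0,"z":0,"turn":0,"gripper":1}
  ]
}}

```text
time_s: 24.9
eef_pos: [0.6098, -0.1747, 0.0637]
tool_rot: [3.088, -0.58, 0.0]
ft_force: [0.6, -0.6, -0.1]
grip_width: 0.0818
```

Call:
{"op": "apply_moves", "data": {
  "rows": [
    {"x":0,"y":0,"z":-0.05,"turn":0,"gripper":1},
    {"x":0,"y":0,"z":-0.15,"turn":0,"gripper":1},
    {"x":0,"y":0,"z":-0.3,"turn":0,"gripper":1},
    {"x":0,"y":0,"z":-0.45,"turn":0,"gripper":1},
    {"x":0,"y":0,"z":-0.6,"turn":0,"gripper":1},
    {"x":0,"y":0,"z":-0.75,"turn":0,"gripper":1},
    {"x":0,"y":0,"z":-0.9,"turn":0,"gripper":1},
    {"x":0,"y":0,"z":-1,"turn":0,"gripper":1}
  ]
}}

```text
time_s: 25.7
eef_pos: [0.6103, -0.1748, 0.1455]
tool_rot: [3.087, -0.58, 0.003]
ft_force: [0.6, -0.3, 0.4]
grip_width: 0.0853
```

Call:
{"op": "apply_moves", "data": {
  "rows": [
    {"x":-0.1,"y":0.1,"z":-0.15,"turn":0,"gripper":1},
    {"x":-0.2,"y":0.2,"z":-0.3,"turn":0,"gripper":1},
    {"x":-0.33,"y":0.33,"z":-0.45,"turn":0,"gripper":1},
    {"x":-0.46,"y":0.46,"z":-0.6,"turn":0,"gripper":1},
    {"x":-0.6,"y":0.6,"z":-0.75,"turn":0,"gripper":1},
    {"x":-0.73,"y":0.73,"z":-0.85,"turn":0,"gripper":1},
    {"x":-0.87,"y":0.87,"z":-0.95,"turn":0,"gripper":1},
    {"x":-1,"y":1,"z":-1,"turn":0,"gripper":1}
  ]
}}

```text
time_s: 26.5
eef_pos: [0.5058, -0.2205, 0.2248]
tool_rot: [3.087, -0.58, 0.002]
ft_force: [0.0, 0.4, 0.9]
grip_width: 0.0853
```

Call:
{"op": "apply_moves", "data": {
  "rows": [
    {"x":-0.125,"y":0.125,"z":0,"turn":0,"gripper":1},
    {"x":-0.25,"y":0.25,"z":0,"turn":0,"gripper":1},
    {"x":-0.375,"y":0.375,"z":0,"turn":0,"gripper":1},
    {"x":-0.5,"y":0.5,"z":0,"turn":0,"gripper":1},
    {"x":-0.625,"y":0.625,"z":0,"turn":0,"gripper":1},
    {"x":-0.75,"y":0.75,"z":0,"turn":0,"gripper":1},
    {"x":-0.875,"y":0.875,"z":0,"turn":0,"gripper":1},
    {"x":-1,"y":1,"z":0,"turn":0,"gripper":1}
  ]
}}

```text
time_s: 27.3
eef_pos: [0.4015, -0.2661, 0.2237]
tool_rot: [3.088, -0.58, 0.0]
ft_force: [-0.2, -0.7, -0.4]
grip_width: 0.0856
```

```bash
python3 -c "
from h import *
st()
a=robot.read_camera('top')[:,:,::-1];b=robot.read_camera('scene')[:,:,::-1]
cv2.imwrite('pics/e_top.png',a);cv2.imwrite('pics/e_scene.png',b)
f=lambda i,x,y:cv2.resize(i[y:y+80,x:x+110],None,fx=7,fy=7,interpolation=cv2.INTER_CUBIC)
cv2.imwrite('pics/e1.png',f(a,235,155))"
```

```text
t 27.3 pos [ 0.4015 -0.2661  0.2237] psi -21.27 q [-0.692 -0.191  1.817 -0.     1.516  1.25 ] F [-0.2  -0.65 -0.36] w 0.0856 tilt -1.0
```

View pics/e1.png

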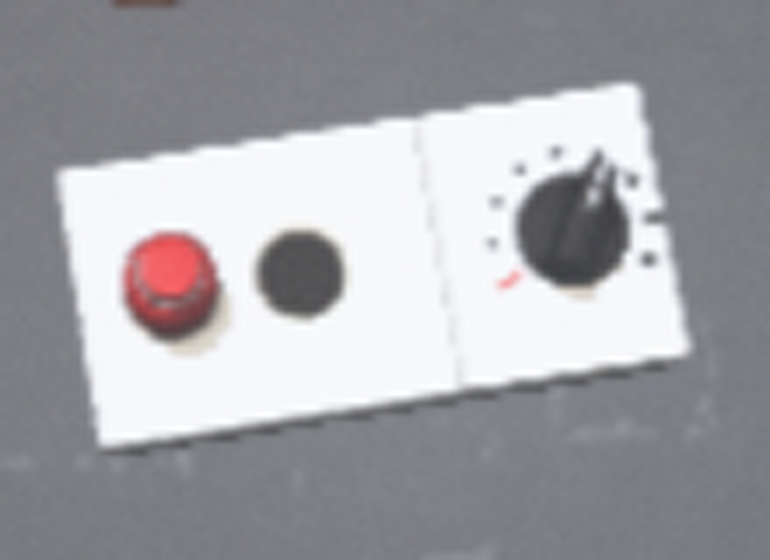

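View pics/e_scene.png

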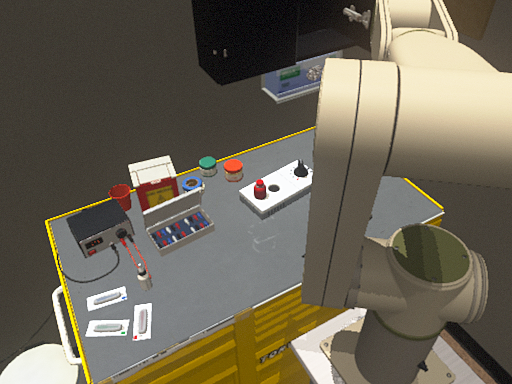

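View pics/e_top.png

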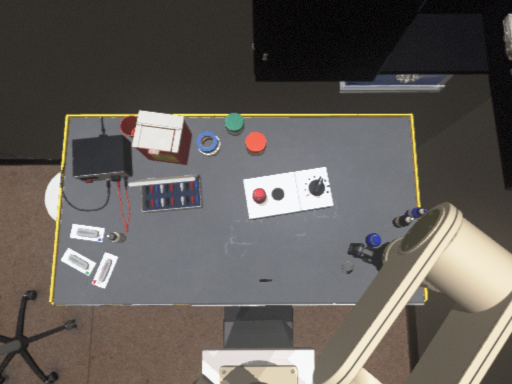

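The dial's pointer covers the fifth dot at (598,156) in the crop, with dots 1–4 and 6–8 visible. The phial is upright in dimple b, the bystanders look unmoved, and the arm is clear, so I'm handing in.

```bash
python3 -c "
from h import *
print(ray('top',uc((172,260),7,235,155),.102))
a=cv2.imread('pics/top0.png').astype(int);b=cv2.imread('pics/e_top.png').astype(int)
for n,(x,y) in dict(blue=(373,240),blk=(405,220),jar=(256,142),orange=(116,237)).items(): print(n,abs(a-b)[y-8:y+8,x-8:x+8].mean().round(1))
print(robot.close_job())"
```

```text
[ 0.58821685 -0.00591859  0.102     ]
blue 10.0
blk 2.9
jar 1.2
orange 1.4
the job is handed in; nothing more can be done
None
```

The red phial is standing upright in dimple b, the one farther from the dial. The dial is clicked in at the fifth dot, and I handed the job in after about 27 s of the 64 s allowed.

- **Phial:** I gripped it by the belly, lowered it until about 2 N of contact, released it and lifted clear. In the last scene overlay it lined up with the dimple. A rough estimate from the top picture puts its cap about 4 mm from the dimple's centre, which I put down mainly to picking the cap's centre by eye. That is inside the 6 mm limit but not a close agreement.
- **Dial:** It started at the red bar, and I turned it 150° clockwise in a single grasp, with forces up to about 12 N. The last picture shows the pointer over the fifth dot.
- **Bystanders:** The black and orange bottles and the jar look unchanged between the first and last top pictures. The area around the blue phial changed more, because the arm was parked beside it. The phial itself appears in the same place, at about (373,240).
- **Arm at hand-in:** It was clear of everything, with force readings near zero.

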